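# Pack and lock the specimen case

## Task

Stand the jar with the orange cap upright in the open compartment of the specimen case and let go of it, then close the lid. Next fold the hasp down flat over the staple, and finally slide the locking pin along its guide through the staple's eye until its yellow block is fully home against the narrow part of the guide. Leave the other jars standing where they are.

Things in the scene. Friction and masses are not known exactly. Their poses are not given: they have to be found in the camera images.
- case: grey specimen case fixed on the table, 220 (x) x 202 (y) x 75 mm high; origin at the centre of its underside. Its +y part is an open compartment (inside x -104 to 104, y -20 to 95 mm). Its -y part (y -101 to -26) is a solid deck, top at 75 mm, with the staple (upright brass eye) and, on the -x side of that, a guide channel along x at y = -56 mm
- compartment (a point): centre of the compartment's floor (case x 0, y 37.5, z 6 mm); rim 75 mm above the table
- lid (a joint): white lid, 220 x 127 x 8 mm, hinged along the case's +y edge; rad, 0 = closed flat on the rim (its top then 83 mm above the table), grows as it opens, 1.57 = upright, 2.0 = leaning back at its stop; stiff hinge, stays where it is left
- lid_hinge (a point): middle of the lid's hinge axis (axis along the case's x; case x 0, y 101, z 79 mm)
- lid_edge (a point): middle of the lid's free edge, on its outer (upper) face, 127 mm from the hinge axis
- hasp (a joint): steel plate 40 wide, 64 long, 4 mm thick with a 14 x 34 mm slot, hinged to the lid's free edge at case x = 50 mm; rad relative to the lid, 0 = in line with the lid (lid closed: flat over the deck, top 81 mm above the table, the staple standing through the slot), grows as it folds up and back over the lid, stop at 2.6; stiff hinge, stays where left
- hasp_hinge (a point): middle of the hasp's hinge axis (along the case's x)
- hasp_tab (a point): centre of the red end tab (40 x 15 mm) of the hasp, on its upper face, 56.5 mm from the hasp's hinge axis
- eye (a point): centre of the hole in the staple: brass plate 24 mm wide (case y), 24 mm tall from the deck up to 99 mm above the table, 6 mm thick (case x), round hole 12 mm diameter, axis along the case's x; at case x 50, y -56, z 87 mm
- pin: loose locking pin lying in the guide channel: steel rod 8 mm diameter, 70 mm long, along its +x towards the eye, with an upright yellow block (12 x, 14 y, 34 z mm) at its rear. Origin under the middle of the block's front face, 83 mm above the table: the block fills x -12 to 0, z 0 to 34 mm; the rod's axis is at z 4.5 mm
- guide_stop (a point): floor of the aluminium guide channel where it narrows (case x 0, y -56, z 83 mm): behind it (case x -100 to 0) the walls are 17 mm apart, tops 95 mm above the table; ahead of it (x 0 to 25) 10.5 mm apart, tops 97 mm; the fully home pin has its block's front face against this step
- pin_tip (a point): end of the rod; 20 mm past the eye's centre when the pin is fully home
- pin_block_top (a point): centre of the top of the yellow block (117 mm above the table)
- jar_orange: clear specimen jar with an orange cap, upright on the table, 36 mm diameter, 60 mm tall; origin at the centre of its underside, z up
- jar_white: clear specimen jar with a white cap, upright on the table, 36 mm diameter, 60 mm tall; origin at the centre of its underside, z up; stays where it is
- jar_blue: clear specimen jar with a blue cap, upright on the table, 36 mm diameter, 60 mm tall; origin at the centre of its underside, z up; stays where it is
- jar_green: clear specimen jar with a green cap, upright on the table, 36 mm diameter, 60 mm tall; origin at the centre of its underside, z up; stays where it is
Things that resemble listed ones, but are neither listed nor needed, are in the scene too. Leave any purple or red look-alike of the jar_orange alone.

How it is judged (in metres and radians):
On the way, in this order (a step that is already met when the one before it is completed fails the run):
1. the orange-capped jar stands upright on the compartment's floor, released (x of jar_orange in the frame of case between -0.104 and 0.104 m and y of jar_orange in the frame of case between -0.02 and 0.095 m and z of jar_orange in the frame of case between -0.005 and 0.014 m and angle between jar_orange's own z axis and vertical below 0.2 rad and contact force between jar_orange and the fingers below 0.1 N), for 0.2 s.
2. the lid is closed (value of joint lid below 0.05 rad), for 0.1 s.
3. the hasp lies flat over the staple (value of joint lid below 0.05 rad and value of joint hasp below 0.08 rad), for 0.1 s.
4. the pin is through the staple's eye, fully home (all of step 3 and x of pin_tip in the frame of eye between 0.014 and 0.03 m and y of pin_tip in the frame of eye between -0.005 and 0.005 m and z of pin_tip in the frame of eye between -0.005 and 0.005 m and angle between the x axis of pin and the x axis of case, either way round below 0.15 rad), for 0.2 s.
At the end, for the whole second after the job is handed in: Orange-capped jar in the compartment (within 0.2 rad of upright), lid closed (under 0.05 rad), hasp flat over the staple (under 0.08 rad), pin through the eye: tip 14 to 30 mm past the eye centre, within 5 mm of its axis and 0.15 rad of its direction; all at rest (all of step 4 and x of jar_orange in the frame of case between -0.104 and 0.104 m and y of jar_orange in the frame of case between -0.02 and 0.095 m and z of jar_orange in the frame of case between -0.005 and 0.014 m and angle between jar_orange's own z axis and vertical below 0.2 rad and linear speed of each of pin, jar_orange below 0.02 m/s); the robot touches nothing.
It fails at once if the white-capped jar was shifted by more than 30 mm or tipped over (distance of jar_white from where it was at the start of the episode above 0.03 m or angle between jar_white's own z axis and vertical above 0.5 rad).
It fails at once if the blue-capped jar was shifted by more than 30 mm or tipped over (distance of jar_blue from where it was at the start of the episode above 0.03 m or angle between jar_blue's own z axis and vertical above 0.5 rad).
It fails at once if the green-capped jar was shifted by more than 30 mm or tipped over (distance of jar_green from where it was at the start of the episode above 0.03 m or angle between jar_green's own z axis and vertical above 0.5 rad).
It also fails if it takes over 67 s, if anything falls off the work surface, if the arm or the gripper's body presses on something with over 40 N, if the wrist force passes 120 N, or if a joint passes its speed limit or range.

## Robot

A 6-joint arm with a two-finger parallel gripper is mounted at the origin on the work surface. World frame = base frame: x ahead of the robot, y to its left, z up, the work surface at z = 0. Lengths are in m, angles in degrees, forces in N, time in s.
With the tool pointing down it reaches from about 0.4 to 0.825 m from the base axis. Payload 7 kg.
Tool frame: the origin (TCP) lies midway between the tips of the shut fingers; the grasp point (between the pads) lies ctrl.grasp_offset behind it (ctrl.grasp_offset is the distance from the TCP to the grasp point, in m); z points along the fingers, y is the line along which they close (so a half turn about z gives the same grasp; the last joint's range is limited). The gripper opens to 88 mm and grips with 3 to 60 N. Pads are 19 mm wide; open, the fingers measure 130 mm over their backs; the gripper's body (78 mm by 193 mm) begins 47 mm behind the grasp point.
Start: joints at [-51.102, 20.546, 0.682, 0, -70.136, -16.507], TCP at [0.257, -0.624, 0.227] pointing down, gripper open.
Joint ranges: [-176.03, 176.03], [-82.01, 121.73], [-58.28, 71.71], [-173.87, 95.51], [-174.79, -0.11], [-173.66, 173.66]. Speed limits (degrees/s): [136.94, 136.94, 172.46, 180, 180, 180].

## Interface

Orientations are given as [roll, pitch, yaw] about the fixed x, y, z axes, in that order (R = Rz(yaw) Ry(pitch) Rx(roll)).
In Python, from plant import ctrl gives the robot as it stands. The module is installed in compiled form; this text tells all that it offers.
- The arm moves only by the tool send_rows, never from a script. Its argument "increments" is a list that holds one entry, the list of rows, each a list of 4 numbers: the shift along the world's x, y, z normalised to -1 to 1, where 1 is 0.2 m, then the turn about the world's z normalised to -1 to 1, where 1 is 1.5 rad. In form: [[[x, y, z, roll], ...]]. A call has 1 to 12 rows; each row is the pose to reach, as a shift and turn from the pose commanded when the call began; what a row does not reach only later rows make up. A row lasts 1/8 s, in which the tool goes at most 62.5 mm and 10.7 degrees, less where a joint would pass 70% of its speed; a pose out of reach is approached as far as the arm can. A call with a number of a shift or a turn outside -1 to 1 is refused whole. A call with a gripper value outside its range is refused whole. "jaw" is the opening, from 0 (shut) to 1 (fully open), set as the call begins (left out, the last holds). The fingers move at their own pace and stop on an object; the grip force is fixed at half the most. Time passes only in rows, so rows that repeat a pose let the fingers close. It gives the time, the measured TCP pose, the force, the opening and the grip force at its end, in the units of the state.
- ctrl.get_obs(): the state, without advancing time (a new reading comes with each control period).
- ctrl.snapshot(name): name is "scene" or "side" or "wrist"; returns the picture (420x560x3 uint8, red, green, blue); there is no depth.
- ctrl.calibration(name): a dict with "mtx" (3x3 intrinsics, pixels), "eye" and "attitude" of the camera in the world. Camera axes: x right, y up, looking along -z (the intrinsics and any distortion apply to the point x, -y, -z); pixel columns grow to the right and rows downward; lengths in m; the calibration is good to about 2 mm. A picture is of the moment at which its call begins: read the wrist's pose just before it. calibration takes no time and is no camera call; for the wrist camera it gives the pose at the moment of the call.
- ctrl.close_job(): hands the job in; it is judged then, once.
Trained networks look in the newest picture that a camera, given by its name, has taken for a name from the list of things; names that differ only in an ending like _2 or _b are one class to them, and where a whole thing is asked for, a point or a joint stands for the part that bears it (a point fixed in the world has none). Each returns a list of dicts, best first, with "conf" (0 to 1); they miss things now and then, are a little off and sometimes report something else, mostly with a low value. They report only what shows in the picture. A call takes as long as a camera call. They do not tell look-alikes from the thing itself.
- ctrl.trace(thing, camera): "mask" (420x560 bool, what is visible of it) and "bbox" ([left, top, right, bottom] in pixels, round what is visible of it).
- ctrl.spot_point(thing, camera): "pixel" ([row, column] in pixels: a listed point, or the origin of a listed thing).
The state is a dict: "clock": time; "joint_pos": joint angles; "qvel": joint speeds; "tau": joint torques, N m; "tool_pos": TCP position; "orientation": TCP orientation; "force": force on the tool from outside, world axes, zero at the start; "moment": the same for the moment, N m; "opening": finger opening in m; "gripper_force": force on a finger pad.
Only numpy, scipy, OpenCV 4.12 (cv2) and the standard library are available. Lean on these libraries where they do the work, as an engineer would, in place of code of your own. Each camera call takes 0.05 s, during which the arm holds its last target. There are 200 camera calls.

## Working session

There is one attempt and no reset: what is moved stays moved. The work goes in short steps, Python scripts to look and compute and a tool call to move; the robot and the scene stay as the last step left them, time stands still between calls to the robot, and variables do not carry over. Pictures are saved under pics/ and viewed, at most 11 in all, crops included, and the job is handed in when it is done.

Besides the shell and the picture viewer there is one more tool, called after "Emit:" as name(argument=value, ...), one argument or row to a line, values as JSON. send_rows: Moves the arm, as the interface text tells. Its arguments: {"type":"object","properties":{"increments":{"type":"array"},"jaw":{"type":"number"}},"required":["increments"]}

```bash
mkdir -p pics
cat > h.py <<'E'
import numpy as np, cv2
from plant import ctrl
from scipy.spatial.transform import Rotation as R
def cal(n):
    c=ctrl.calibration(n); A=np.array(c["attitude"],float)
    if A.shape!=(3,3): A=R.from_euler('xyz',A.ravel(),degrees=True).as_matrix()
    return np.array(c["mtx"],float),np.array(c["eye"],float),A
def ray(n,row,col,c=None):
    K,e,A=c or cal(n); d=np.linalg.inv(K)@[col,row,1]; return e,A@(d*[1,-1,-1])
def atz(n,px,z,c=None):
    e,d=ray(n,px[0],px[1],c); return e+d*(z-e[2])/d[2]
def proj(n,P,c=None):
    K,e,A=c or cal(n); q=(A.T@(np.array(P)-e))*[1,-1,-1]; u=K@q; return u[1]/u[2],u[0]/u[2]
def snap(n,f=None):
    im=ctrl.snapshot(n)
    if f: cv2.imwrite(f'pics/{f}.png',im[:,:,::-1])
    return im
E
python3 - <<'E'
from h import *
np.set_printoptions(precision=4,suppress=True)
print(ctrl.get_obs(), ctrl.grasp_offset)
ims=[]
for n in ("scene","side"):
    ims.append(snap(n,n+'0')); c=ctrl.calibration(n); print(n,c)
    for t in ("case","compartment","lid_hinge","lid_edge","hasp_hinge","hasp_tab","eye","pin","guide_stop","pin_tip","pin_block_top","jar_orange","jar_white","jar_blue","jar_green"):
        print(n,t,[(round(d["conf"],2),np.round(d["pixel"],1)) for d in ctrl.spot_point(t,n)[:3]])
E
```

```text
{'clock': 0.0, 'joint_pos': array([-51.1011,  20.5911,   0.6326,  -0.0207, -70.1357, -16.5062]), 'qvel': array([-0.0259, -0.089 ,  0.045 ,  0.0638, -0.0115, -0.0452]), 'tau': array([ -0.0035, -58.2719,  29.3039,   6.9973,   0.0066,  -0.0002]), 'tool_pos': array([ 0.2569, -0.6237,  0.2256]), 'orientation': array([ 179.9042,   -0.0081, -157.6143]), 'force': array([ 0.3836,  0.0383, -0.1397]), 'moment': array([-0.0237, -0.0301,  0.007 ]), 'gripper_force': 0.0, 'opening': 0.08751697934354562} 0.0188
scene {'mtx': array([[466.9195,   0.    , 285.2666],
       [  0.    , 466.9195, 212.0494],
       [  0.    ,   0.    ,   1.    ]]), 'eye': array([ 0.9705, -0.2085,  0.8977]), 'attitude': array([32.3675,  0.8214, 71.9811])}
scene case [(0.65, array([254.8, 370.8]))]
scene compartment [(0.64, array([247.6, 390.8]))]
scene lid_hinge [(0.97, array([230.4, 424.4]))]
scene lid_edge [(0.56, array([199.2, 456. ])), (0.19, array([239.6, 352. ]))]
scene hasp_hinge [(0.61, array([217.9, 464.7]))]
scene hasp_tab [(0.49, array([229.6, 476.4]))]
scene eye [(0.66, array([238.7, 349.8])), (0.56, array([256.
[... 918 characters left out ...]
, array([239.6, 260.7]))]
side lid_edge [(0.97, array([225. , 155.6])), (0.73, array([284.2, 211.7]))]
side hasp_hinge [(0.69, array([215.8, 140.1]))]
side hasp_tab [(0.67, array([243.5, 122.7]))]
side eye [(0.68, array([221.8, 220.9])), (0.26, array([224.4, 155.4]))]
side pin [(0.48, array([237.6, 263.9]))]
side guide_stop [(0.98, array([231.1, 238.2]))]
side pin_tip [(0.5, array([222., 232.]))]
side pin_block_top [(0.75, array([227.7, 261.5]))]
side jar_orange [(0.84, array([226. , 391.9])), (0.57, array([226.3, 336.7])), (0.56, array([202.8, 396.1]))]
side jar_white [(0.52, array([194.5, 332.5]))]
side jar_blue [(0.58, array([205.1, 284.9]))]
side jar_green [(0.67, array([188.7, 296.6]))]
```

View pics/scene0.png

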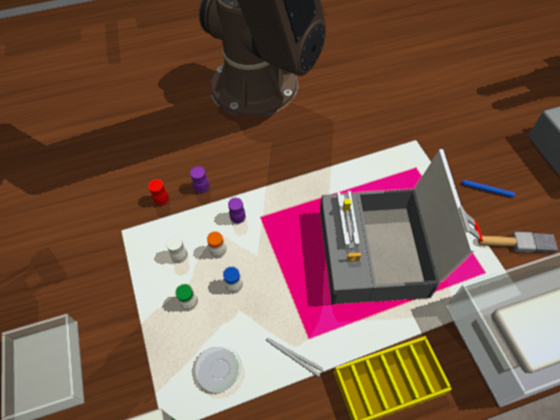

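View pics/side0.png

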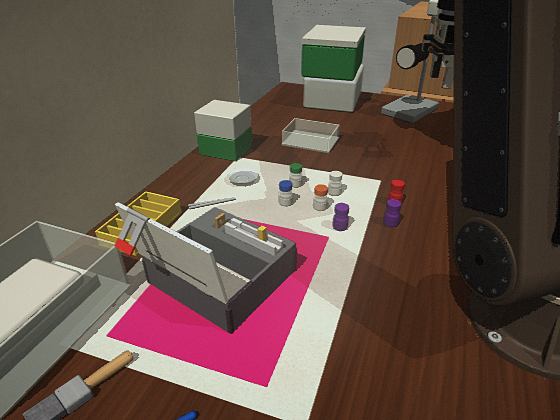

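```bash
cat > fit.py <<'E'
from h import *
from scipy.optimize import least_squares
np.set_printoptions(precision=4,suppress=True)
C={n:cal(n) for n in("scene","side")}
obs=[("scene",(230.4,424.4),(0,.101,.079)),("scene",(247.6,390.8),(0,.0375,.006)),("scene",(238.7,349.8),(.05,-.056,.087)),("scene",(236.7,352.1),(0,-.056,.083)),
("side",(274.5,179.5),(0,.101,.079)),("side",(286.7,211.1),(0,.0375,.006)),("side",(221.8,220.9),(.05,-.056,.087)),("side",(231.1,238.2),(0,-.056,.083)),("scene",(254.8,370.8),(0,0,0)),("scene",(256.5,348.9),(.05,-.056,.087)),("side",(276.7,221.8),(0,0,0))]
def W(p,q):
    c,s=np.cos(p[2]),np.sin(p[2]); return np.array([p[0]+c*q[0]-s*q[1],p[1]+s*q[0]+c*q[1],q[2]])
def f(p): return np.concatenate([np.array(proj(n,W(p,q),C[n]))-px for n,px,q in obs])
best=min((least_squares(f,[.5,0,a],loss='soft_l1',f_scale=3) for a in np.arange(-3,3.2,.75)),key=lambda r:r.cost)
print(best.x,np.degrees(best.x[2]),best.cost);print(f(best.x).reshape(-1,2))
for n,px in [("scene",(218.6,237)),("scene",(252.7,219.4)),("scene",(186.3,200.8)),("scene",(254.3,179.7)),("scene",(280.3,233.6)),("scene",(302.4,186.3)),("side",(226,391.9)),("side",(226.3,336.7)),("side",(202.8,396.1)),("side",(194.5,332.5)),("side",(205.1,284.9)),("side",(188.7,296.6))]: print(n,px,atz(n,px,0,C[n]))
E
python3 fit.py
```

```text
[ 0.5815  0.0996 -0.2741] -15.702359447325414 74.89223225029576
[[ 1.4419  2.6761]
 [ 2.5111 -1.4985]
 [16.865   2.7669]
 [-2.545  -2.6853]
 [ 0.9325  0.9301]
 [-1.829  -0.8744]
 [-1.3157  0.707 ]
 [-0.286   1.5324]
 [-2.6469  0.6498]
 [-0.935   3.6669]
 [-0.1653  1.9208]]
scene (218.6, 237) [ 0.4073 -0.1535  0.    ]
scene (252.7, 219.4) [ 0.479  -0.2119  0.    ]
scene (186.3, 200.8) [ 0.2931 -0.2119  0.    ]
scene (254.3, 179.7) [ 0.4556 -0.2944  0.    ]
scene (280.3, 233.6) [ 0.5514 -0.1991  0.    ]
scene (302.4, 186.3) [ 0.5682 -0.3029  0.    ]
side (226, 391.9) [ 0.2899 -0.1995  0.    ]
side (226.3, 336.7) [ 0.4122 -0.1506  0.    ]
side (202.8, 396.1) [ 0.2962 -0.3049  0.    ]
side (194.5, 332.5) [ 0.4604 -0.2841  0.    ]
side (205.1, 284.9) [ 0.5601 -0.1907  0.    ]
side (188.7, 296.6) [ 0.5595 -0.2773  0.    ]
```

The scene picture shows the orange cap at about column 215, row 240, so its base detection is (252.7, 219.4). The purple look-alike is at (237, 210). The case is on the magenta sheet with its lid leaning back and the red hasp tab behind it. The side picture agrees: orange at (320, 195), pin block at (262, 233). The case fit gives x 0.58, y 0.10, yaw −15.7°, and two outliers are ignored. Next I move above the jar.

Emit:
send_rows(
  increments=[
    [[0.14, 0.25, 0, -0.02], [0.28, 0.5, 0, -0.04], [0.42, 0.75, 0, -0.06], [0.55, 1.0, 0, -0.08]],
  ],
  jaw=0.75,
)

```text
clock: 2.1
tool_pos: [0.3678, -0.4226, 0.2268]
orientation: [-180.0, 0.0, -164.5]
force: [1.3, -0.0, -0.1]
opening: 0.0662
gripper_force: 0.0
```

Emit:
send_rows(
  increments=[
    [[0.14, 0.25, 0, 0], [0.28, 0.5, 0, 0], [0.42, 0.75, 0, 0], [0.5, 0.9, 0, 0], [0.5, 0.9, 0, 0], [0.5, 0.9, 0, 0]],
  ],
)

```text
clock: 2.85
tool_pos: [0.467, -0.2441, 0.2266]
orientation: [-180.0, -0.0, -164.4]
force: [-0.1, -0.1, 0.2]
opening: 0.0658
gripper_force: 0.0
```

Run:
```python
from h import *
np.set_printoptions(precision=4,suppress=True)
o=ctrl.get_obs();print(o['tool_pos'],o['orientation'])
c=cal('wrist');im=snap('wrist','w1');print(c[1])
for t in("jar_orange","jar_white","jar_blue","jar_green"):
    for d in ctrl.spot_point(t,"wrist")[:3]: print(t,d["conf"],d["pixel"],atz("wrist",d["pixel"],0,c))
    for d in ctrl.trace(t,"wrist")[:3]: print(t,d["conf"],d["bbox"])
hsv=cv2.cvtColor(im,cv2.COLOR_RGB2HSV)
m=cv2.inRange(hsv,(5,180,120),(14,255,255));n,l,s,ce=cv2.connectedComponentsWithStats(m)
for i in range(1,n):
    if s[i,4]>200: print(s[i],ce[i],atz("wrist",(ce[i][1],ce[i][0]),.055,c))
```

```text
[ 0.467  -0.2441  0.2266] [-179.9977   -0.0027 -164.4492]
[ 0.398  -0.2629  0.3849]
jar_orange 0.97 [190.6, 300.0] [ 0.4693 -0.2142  0.    ]
jar_orange 0.94 [21.7, 259.7] [ 0.3011 -0.3102  0.    ]
jar_orange 0.71 [155.2, 363.3] [ 0.4068 -0.1528  0.    ]
jar_orange 0.97 [333.1, 11.8, 377.1, 58.0]
jar_orange 0.86 [238.7, 2.5, 281.2, 41.7]
jar_orange 0.79 [346.8, 140.6, 397.8, 178.5]
jar_white 0.89 [166.2, 237.9] [ 0.4605 -0.2962  0.    ]
jar_white 0.26 [248.7, 219.4] [ 0.5725 -0.2941  0.    ]
jar_white 0.64 [220.7, 152.3, 252.2, 188.0]
jar_blue 0.61 [260.1, 287.7] [ 0.5641 -0.203   0.    ]
jar_blue 0.75 [274.4, 247.8, 305.0, 274.7]
jar_green 0.72 [248.5, 217.4] [ 0.5729 -0.2967 -0.    ]
jar_green 0.59 [204.4, 237.1, 228.9, 273.9]
```

View pics/w1.png

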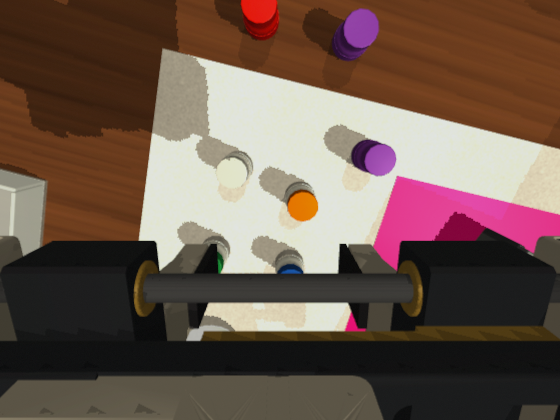

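The wrist picture shows the orange cap top at about column 302, row 206, with white at (233, 172), blue at (290, 270) and green at (220, 260). I will work out its exact position from the cap's colour.

Run:
```python
from h import *
np.set_printoptions(precision=4,suppress=True)
c=cal('wrist');im=cv2.imread('pics/w1.png');hsv=cv2.cvtColor(im,cv2.COLOR_BGR2HSV)
m=cv2.inRange(hsv,(8,180,200),(22,255,255));m[240:]=0
n,l,s,ce=cv2.connectedComponentsWithStats(m)
for i in range(1,n):
    if s[i,4]>100:
        print(s[i],ce[i],atz("wrist",(ce[i][1],ce[i][0]),.06,c))
im0=cv2.imread('pics/scene0.png');hsv=cv2.cvtColor(im0,cv2.COLOR_BGR2HSV)
m=cv2.inRange(hsv,(6,180,180),(16,255,255));n,l,s,ce=cv2.connectedComponentsWithStats(m)
for i in range(1,n):
    if s[i,4]>60: print(s[i],ce[i],atz("scene",(ce[i][1],ce[i][0]),.055))
```

```text
[288 193  30  28 660] [302.497  206.3364] [ 0.4738 -0.2147  0.06  ]
[208 232  14  13 143] [214.3287 238.0979] [ 0.4727 -0.2136  0.055 ]
```

Emit:
send_rows(
  increments=[
    [[0.03, 0.15, 0, 0.035], [0.03, 0.15, -0.25, 0.035], [0.03, 0.15, -0.5, 0.035], [0.03, 0.15, -0.75, 0.035], [0.03, 0.15, -0.9, 0.035], [0.03, 0.15, -0.99, 0.035], [0.03, 0.15, -0.99, 0.035]],
  ],
  jaw=0.75,
)

```text
clock: 4.18
tool_pos: [0.4721, -0.2141, 0.0273]
orientation: [179.9, -0.2, -161.5]
force: [-0.1, -0.2, 0.5]
opening: 0.0656
gripper_force: 0.0
```

Emit:
send_rows(
  increments=[
    [[0, 0, 0, 0], [0, 0, 0, 0], [0, 0, 0, 0], [0, 0, 0, 0], [0, 0, 0, 0], [0, 0, 0, 0]],
  ],
  jaw=0,
)

```text
clock: 4.92
tool_pos: [0.4735, -0.2142, 0.0291]
orientation: [-180.0, 0.0, -161.5]
force: [0.1, 0.4, 6.1]
opening: 0.0329
gripper_force: 29.3
```

Emit:
send_rows(
  increments=[
    [[0, 0, 0.15, 0], [0, 0, 0.4, 0], [0, 0, 0.7, 0], [0.05, 0.1, 0.95, 0.1], [0.15, 0.35, 0.95, 0.2], [0.25, 0.6, 0.95, 0.3], [0.3, 0.8, 0.95, 0.4], [0.3, 0.9, 0.95, 0.5], [0.3, 0.9, 0.95, 0.6], [0.3, 0.9, 0.95, 0.65], [0.3, 0.9, 0.95, 0.65], [0.3, 0.9, 0.95, 0.65]],
  ],
  jaw=0,
)

```text
clock: 6.42
tool_pos: [0.5329, -0.0342, 0.2183]
orientation: [180.0, -0.0, -105.7]
force: [-1.0, 0.5, -1.1]
opening: 0.033
gripper_force: 29.2
```

Run:
```python
from h import *
np.set_printoptions(precision=4,suppress=True)
o=ctrl.get_obs();print(o['tool_pos'],o['orientation'],o['opening'],o['gripper_force'],o['joint_pos'])
c=cal('wrist');im=snap('wrist','w2');print(c[1])
P={"compartment":.006,"lid_hinge":.079,"eye":.087,"guide_stop":.083,"pin":.083,"pin_tip":.0875,"pin_block_top":.117,"case":0}
t0=-0.274;b=np.array([.5815,.0996]);M=np.array([[np.cos(t0),np.sin(t0)],[-np.sin(t0),np.cos(t0)]])
for t,z in P.items():
    for d in ctrl.spot_point(t,"wrist")[:2]:
        w=atz("wrist",d["pixel"],z,c);print(t,round(d["conf"],2),np.round(d["pixel"],1),w,'case',M@(w[:2]-b))
```

```text
[ 0.5329 -0.0342  0.2183] [ 179.9767   -0.0063 -105.7204] 0.03298611900774459 29.15404088445939 [ 17.3757   7.613  -17.7636  -0.0083 -64.6463 -33.0925]
[ 0.5139 -0.1031  0.3766]
compartment 0.63 [315.8 271.4] [0.5902 0.1365 0.006 ] case [-0.0016  0.0378]
pin_block_top 0.24 [ 44.8 207.7] [ 0.549  -0.1713  0.117 ] case [ 0.042  -0.2696]
```

View pics/w2.png

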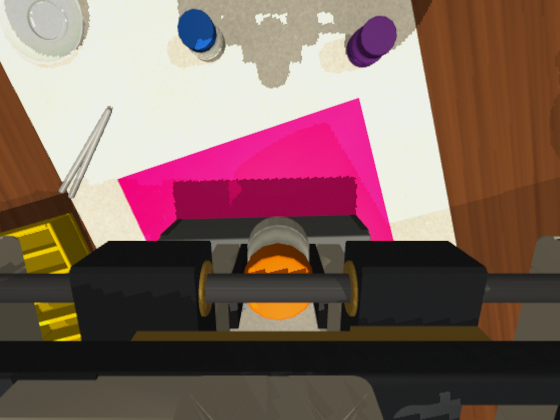

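The wrist picture shows the jar held upright. The case's −y wall is level in the image, with its top corners near columns 180 and 355, row 218, so the yaw is right. I check those corners against the fit.

Run:
```python
from h import *
from fit import W,best
c=cal('wrist')
for q in [(.11,-.101,.075),(-.11,-.101,.075),(.11,-.101,0),(-.11,-.101,0)]: print(q,np.round(proj('wrist',W(best.x,q),c),1))
im=cv2.imread('pics/w2.png')[190:260,130:420]
cv2.imwrite('pics/w2c.png',cv2.resize(im,None,fx=2.7,fy=2.7,interpolation=cv2.INTER_CUBIC))
```

```text
[ 0.5815  0.0996 -0.2741] -15.702359447325414 74.89223225029576
[[ 1.4419  2.6761]
 [ 2.5111 -1.4985]
 [16.865   2.7669]
 [-2.545  -2.6853]
 [ 0.9325  0.9301]
 [-1.829  -0.8744]
 [-1.3157  0.707 ]
 [-0.286   1.5324]
 [-2.6469  0.6498]
 [-0.935   3.6669]
 [-0.1653  1.9208]]
scene (218.6, 237) [ 0.4073 -0.1535  0.    ]
scene (252.7, 219.4) [ 0.479  -0.2119  0.    ]
scene (186.3, 200.8) [ 0.2931 -0.2119  0.    ]
scene (254.3, 179.7) [ 0.4556 -0.2944  0.    ]
scene (280.3, 233.6) [ 0.5514 -0.1991  0.    ]
scene (302.4, 186.3) [ 0.5682 -0.3029  0.    ]
side (226, 391.9) [ 0.2899 -0.1995  0.    ]
side (226.3, 336.7) [ 0.4122 -0.1506  0.    ]
side (202.8, 396.1) [ 0.2962 -0.3049  0.    ]
side (194.5, 332.5) [ 0.4604 -0.2841  0.    ]
side (205.1, 284.9) [ 0.5601 -0.1907  0.    ]
side (188.7, 296.6) [ 0.5595 -0.2773  0.    ]
(0.11, -0.101, 0.075) [236.8 160.1]
(-0.11, -0.101, 0.075) [237.  375.5]
(0.11, -0.101, 0) [215.8 181.7]
(-0.11, -0.101, 0) [216.  357.6]
```

View pics/w2c.png

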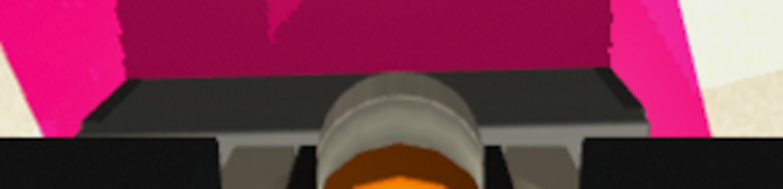

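Emit:
send_rows(
  increments=[
    [[0.1, 0.27, 0, 0.005], [0.2, 0.55, 0, 0.01], [0.3, 0.83, 0, 0.01], [0.305, 0.84, -0.05, 0.01], [0.305, 0.84, -0.25, 0.01], [0.305, 0.84, -0.45, 0.01], [0.305, 0.84, -0.65, 0.01], [0.305, 0.84, -0.8, 0.01], [0.305, 0.84, -0.87, 0.01], [0.305, 0.84, -0.905, 0.01], [0.305, 0.84, -0.905, 0.01], [0.305, 0.84, -0.905, 0.01]],
  ],
  jaw=0,
)

```text
clock: 8.38
tool_pos: [0.5948, 0.1342, 0.0387]
orientation: [-179.9, 0.1, -104.7]
force: [0.3, 0.6, -0.2]
opening: 0.0326
gripper_force: 29.2
```

Emit:
send_rows(
  increments=[
    [[0, 0, 0, 0], [0, 0, 0, 0], [0, 0, 0, 0], [0, 0, 0, 0]],
  ],
  jaw=0.7,
)

```text
clock: 8.88
tool_pos: [0.5941, 0.1339, 0.0376]
orientation: [-180.0, 0.0, -104.8]
force: [0.1, -0.7, 1.2]
opening: 0.0609
gripper_force: 0.0
```

Emit:
send_rows(
  increments=[
    [[0, 0, 0.1, 0], [0, 0, 0.3, 0], [0, 0, 0.6, 0], [0, 0, 0.85, 0], [0, 0, 1.0, 0]],
  ],
)

```text
clock: 9.5
tool_pos: [0.5948, 0.1341, 0.2409]
orientation: [-179.8, 0.1, -104.7]
force: [0.3, -0.6, -0.2]
opening: 0.0615
gripper_force: 0.0
```

```bash
sed -i '/^for n,px in/d;/^print(best/d' fit.py
cat > look.py <<'E'
import sys
from fit import *
P={"compartment":(0,.0375,.006),"lid_hinge":(0,.101,.079),"eye":(.05,-.056,.087),"guide_stop":(0,-.056,.083),"pin":.083,"pin_tip":.0875,"pin_block_top":.117,"hasp_hinge":.079,"hasp_tab":.1,"lid_edge":.083,"jar_orange":.006}
def inv(p,w):
    c,s=np.cos(p[2]),np.sin(p[2]);d=np.array(w[:2])-p[:2];return np.array([c*d[0]+s*d[1],-s*d[0]+c*d[1]])
def look(cams,names,p,tag=None):
    for n in cams:
        c=cal(n);snap(n,tag and n+tag)
        for t in names:
            z=P[t] if not isinstance(P[t],tuple) else P[t][2]
            for d in ctrl.spot_point(t,n)[:2]:
                w=atz(n,d["pixel"],z,c);print(n,t,round(d["conf"],2),np.round(d["pixel"],1),w,'case',inv(p,w))
E
python3 - <<'E'
from look import *
p=np.array([.5848,.1,np.radians(-14.9)])
look(["wrist","scene","side"],["eye","guide_stop","pin","pin_tip","pin_block_top","lid_edge","hasp_hinge","hasp_tab","jar_orange","lid_hinge"],p,'3')
c=cal('wrist')
for q in [(.11,-.101,.075),(-.11,-.101,.075),(.11,-.026,.075),(-.11,-.026,.075)]: print(q,np.round(proj('wrist',W(p,q),c),1))
E
```

```text
wrist eye 0.89 [100.8 228.6] [0.617  0.0342 0.087 ] case [ 0.0481 -0.0553]
wrist guide_stop 0.9 [ 98.5 276.3] [0.5731 0.0434 0.083 ] case [ 0.0033 -0.0577]
wrist pin 0.63 [101.1 334.9] [0.5198 0.0599 0.083 ] case [-0.0525 -0.0555]
wrist pin_tip 0.73 [ 98.5 263.1] [0.5851 0.0405 0.0875] case [ 0.0156 -0.0574]
wrist pin_block_top 0.71 [ 99.7 354.6] [0.5095 0.0635 0.117 ] case [-0.0634 -0.0546]
wrist hasp_tab 0.47 [180.4 278.7] [0.5901 0.1171 0.1   ] case [0.0007 0.0179]
wrist lid_hinge 0.78 [252.6 279.2] [0.6109 0.1986 0.079 ] case [-0.0001  0.102 ]
wrist lid_hinge 0.71 [179.4 281. ] [0.5885 0.1204 0.079 ] case [-0.0016  0.0207]
scene eye 0.98 [255.7 350.6] [0.6136 0.0285 0.087 ] case [ 0.0462 -0.0617]
scene guide_stop 0.85 [236.8 349.2] [0.5718 0.043  0.083 ] case [ 0.0021 -0.0584]
scene pin 0.62 [210.4 348.7] [0.5135 0.0657 0.083 ] case [-0.06   -0.0515]
scene pin_tip 0.47 [240.1 350.9] [0.582  0.042  0.0875] case [ 0.0122 -0.0568]
scene pin_block_top 0.79 [199.9 346.9] [0.5082 0.0603 0.117 ] case [-0.0638 -0.058 ]
scene lid_edge 0.61 [250.9 388.7] [0.6256 0.1042 0.083 ] case [0.0383
[... 1053 characters left out ...]
e lid_edge 0.72 [224.4 156.6] [0.7356 0.0882 0.083 ] case [0.1488 0.0274]
side hasp_hinge 0.59 [212.8 138.1] [0.802  0.0629 0.079 ] case [0.2195 0.02  ]
side hasp_tab 0.56 [247.7 123.7] [0.7323 0.1896 0.1   ] case [0.1195 0.1245]
side hasp_tab 0.5 [237.4 263.4] [0.5041 0.0678 0.1   ] case [-0.0697 -0.0519]
side jar_orange 0.82 [225.1 393.4] [ 0.2866 -0.1959  0.006 ] case [-0.2121 -0.3626]
side jar_orange 0.67 [225.6 260.1] [ 0.5799 -0.0796  0.006 ] case [ 0.0415 -0.1748]
side lid_hinge 0.6 [277.4 178.6] [0.6091 0.2023 0.079 ] case [-0.0029  0.1051]
(0.11, -0.101, 0.075) [ 50.1 160.2]
(-0.11, -0.101, 0.075) [ 50.7 397.2]
(0.11, -0.026, 0.075) [133.2 167.6]
(-0.11, -0.026, 0.075) [133.8 389.3]
```

View pics/wrist3.png

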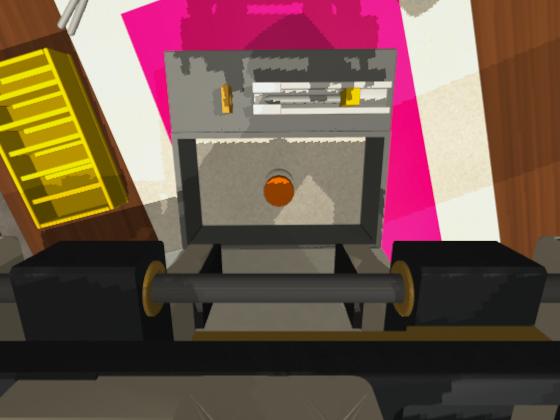

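The wrist picture shows the orange jar standing released in the middle of the compartment (cap at 279, 190). The case corners at (164, 50) and (396, 50) match the refined pose to within about 1 mm. The staple is at (227, 98) and the pin block at (350, 97), so the pin is about 57 mm short of home. Next I go over and behind the lid.

Emit:
send_rows(
  increments=[
    [[0, 0, 0.15, 0], [0, 0.15, 0.2, 0], [0, 0.45, 0.2, 0], [-0.01, 0.7, 0.2, 0], [-0.015, 0.86, 0.15, 0], [-0.015, 0.86, -0.1, 0], [-0.015, 0.86, -0.35, 0], [-0.015, 0.86, -0.35, 0]],
  ],
  jaw=0,
)

```text
clock: 12.15
tool_pos: [0.5889, 0.3044, 0.1635]
orientation: [179.7, -0.4, -104.8]
force: [-0.6, 0.5, 0.9]
opening: -0.0
gripper_force: 0.0
```

Run:
```python
from look import *
p=np.array([.584,.1,np.radians(-14.9)])
o=ctrl.get_obs();print(o['tool_pos'],inv(p,o['tool_pos']))
# hasp tab / hinge / lid edge: fit lid & hasp angles from side+scene detections
def pts(a,h):
    e=np.array([.101-.127*np.cos(a),.079+.127*np.sin(a)]); n=np.array([np.sin(a),np.cos(a)])
    t=e+.0565*np.array([-np.cos(a+h),np.sin(a+h)])
    return {"lid_edge":(0,*(e+.004*n)),"hasp_hinge":(.05,*e),"hasp_tab":(.05,*t)}
ob=[("scene","lid_edge",(199.2,456)),("scene","hasp_hinge",(217.7,465)),("scene","hasp_tab",(231,476)),("side","lid_edge",(224.7,156)),("side","hasp_hinge",(214,139)),("side","hasp_tab",(245.5,123))]
f=lambda v:np.concatenate([np.array(proj(n,W(p,pts(*v)[t]),C[n]))-px for n,t,px in ob])
r=least_squares(f,[1.9,2.4],loss='soft_l1',f_scale=3);print(r.x,f(r.x).round(1))
```

```text
[0.5889 0.3044 0.1635] [-0.0478  0.1988]
[1.7318 2.2419] [-2.6  2.2  2.7 -1.7  0.3  1.1  0.9  0.7 -0.7 -0.6 -0.3  1.2]
```

Emit:
send_rows(
  increments=[
    [[-0.05, -0.19, 0.02, 0], [-0.083, -0.31, 0.04, 0], [-0.096, -0.36, 0.07, 0], [-0.109, -0.41, 0.083, 0], [-0.127, -0.476, 0.075, 0], [-0.145, -0.544, 0.068, 0], [-0.161, -0.604, 0.045, 0], [-0.177, -0.664, 0.023, 0], [-0.19, -0.715, -0.013, 0], [-0.204, -0.766, -0.052, 0], [-0.204, -0.766, -0.052, 0]],
  ],
  jaw=0,
)

```text
clock: 13.52
tool_pos: [0.5494, 0.1516, 0.1561]
orientation: [179.9, -0.1, -104.8]
force: [-0.6, 0.3, -0.4]
opening: 0.0004
gripper_force: 0.0
```

Run:
```python
from look import *
p=np.array([.584,.1,np.radians(-14.9)])
o=ctrl.get_obs();print(o['tool_pos'],inv(p,o['tool_pos']),o['force'])
a=snap("scene");b=snap("side");cv2.imwrite('pics/lid4.png',np.hstack([cv2.resize(a[120:340,260:540],(400,314)),cv2.resize(b[80:350,60:360],(400,314))])[:,:,::-1])
```

```text
[0.5494 0.1516 0.1561] [-0.0467  0.041 ] [-0.5749  0.2722 -0.3519]
```

View pics/lid4.png

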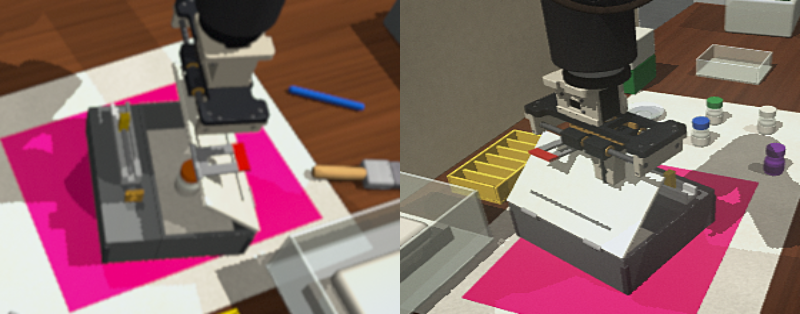

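The picture shows the lid swung halfway down with the fingertip on its outer face. The red tab is clear of the gripper and the jar is still upright. I carry on down.

Emit:
send_rows(
  increments=[
    [[-0.012, -0.043, -0.05, 0], [-0.022, -0.084, -0.1, 0], [-0.03, -0.114, -0.158, 0], [-0.037, -0.14, -0.215, 0], [-0.041, -0.155, -0.265, 0], [-0.044, -0.164, -0.315, 0], [-0.045, -0.169, -0.35, 0], [-0.045, -0.169, -0.37, 0], [-0.045, -0.169, -0.38, 0], [-0.045, -0.169, -0.385, 0], [-0.045, -0.169, -0.385, 0]],
  ],
  jaw=0,
)

```text
clock: 15.0
tool_pos: [0.5413, 0.1188, 0.0829]
orientation: [-179.9, -0.0, -104.7]
force: [-11.5, -2.2, 26.1]
opening: 0.0003
gripper_force: 13.1
```

Emit:
send_rows(
  increments=[
    [[0, 0, 0.1, 0], [0, 0, 0.3, 0], [0.1, 0.05, 0.6, 0], [0.3, 0.1, 0.85, 0], [0.43, 0.165, 0.9, 0], [0.43, 0.165, 0.9, 0], [0.43, 0.165, 0.9, 0]],
  ],
  jaw=0.75,
)

```text
clock: 15.88
tool_pos: [0.6266, 0.1518, 0.2592]
orientation: [179.9, -0.0, -104.8]
force: [-1.0, 0.3, -0.9]
opening: 0.063
gripper_force: 0.0
```

Run:
```python
from look import *
p=np.array([.584,.1,np.radians(-14.9)])
o=ctrl.get_obs();print(o['tool_pos'],inv(p,o['tool_pos']),o['force'])
P["hasp_tab"]=.123
look(["wrist","scene","side"],["eye","guide_stop","pin_tip","pin_block_top","hasp_hinge","hasp_tab","lid_edge"],p,'5')
```

```text
[0.6266 0.1518 0.2592] [0.0279 0.061 ] [-0.9516  0.294  -0.9054]
wrist eye 0.84 [ 74.1 259.8] [0.6137 0.0339 0.087 ] case [ 0.0457 -0.0562]
wrist guide_stop 0.7 [ 73.8 302.7] [0.5728 0.0438 0.083 ] case [ 0.0036 -0.0572]
wrist pin_tip 0.81 [ 74.2 292.6] [0.5829 0.0422 0.0875] case [ 0.0138 -0.0561]
wrist pin_block_top 0.79 [ 68.4 380.8] [0.5088 0.061  0.117 ] case [-0.0627 -0.057 ]
wrist hasp_hinge 0.67 [108.8 253.4] [0.6291 0.0628 0.079 ] case [ 0.0531 -0.0243]
wrist hasp_tab 0.97 [143.2 255. ] [0.6333 0.0947 0.123 ] case [0.049  0.0076]
wrist hasp_tab 0.74 [ 72.3 305.8] [0.5742 0.048  0.123 ] case [ 0.0039 -0.0528]
wrist lid_edge 0.94 [105.6 306.2] [0.5764 0.0737 0.083 ] case [-0.0006 -0.0274]
wrist lid_edge 0.72 [ 73.7 359.2] [0.5189 0.058  0.083 ] case [-0.0521 -0.0574]
scene eye 0.79 [253.2 349.1] [0.6076 0.0278 0.087 ] case [ 0.0414 -0.0637]
scene eye 0.63 [252.  177.4] [ 0.499  -0.2894  0.087 ] case [ 0.018  -0.3982]
scene guide_stop 0.71 [236.9 349.6] [0.5723 0.0437 0.083 ] case [ 0.0032 -0.0574]
scene pin_tip 0.8 [237.1 349.9] [0.5751 0.0427 0.0875] case [ 0.0061 -0.0577]
sc
[... 492 characters left out ...]
 [221.1 222.1] [0.6125 0.0338 0.087 ] case [ 0.0446 -0.0567]
side guide_stop 0.19 [274.6 181.3] [0.6057 0.1979 0.083 ] case [-0.0042  0.1002]
side pin_tip 0.72 [227.4 230.4] [0.5861 0.0475 0.0875] case [ 0.0155 -0.0501]
side pin_block_top 0.64 [229.5 262.1] [0.507  0.0663 0.117 ] case [-0.0658 -0.0524]
side hasp_hinge 0.73 [223.7 231. ] [0.5967 0.0257 0.079 ] case [ 0.0314 -0.0686]
side hasp_hinge 0.52 [231.4 211.2] [0.622  0.0638 0.079 ] case [ 0.046  -0.0252]
side hasp_tab 0.41 [219.3 194.8] [0.6379 0.0907 0.123 ] case [0.0545 0.0049]
side lid_edge 0.69 [237.5 228.4] [0.5775 0.0735 0.083 ] case [ 0.0005 -0.0273]
side lid_edge 0.55 [231.6 238.5] [0.5675 0.049  0.083 ] case [-0.0028 -0.0535]
```

View pics/wrist5.png

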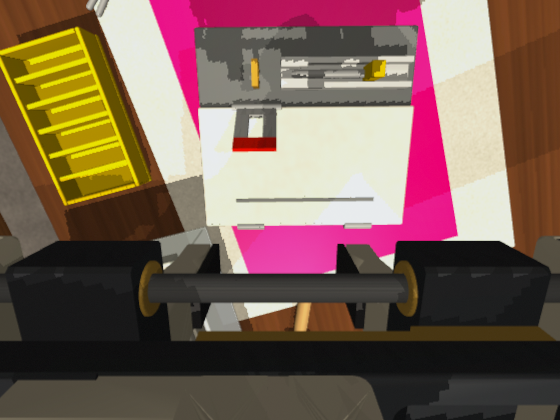

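The wrist picture shows the lid closed flat, its edge at row 105. The hasp is folded up with its red tab at (255, 144), and the staple is at (255, 73). All three cameras put the tab at case (0.050, 0.006) for z 0.123, which agrees with a hasp angle of about 2.24. I now go behind the tab, +y side, and push it over.

Emit:
send_rows(
  increments=[
    [[0.04, -0.05, 0, 0], [0.083, -0.105, -0.2, 0], [0.083, -0.105, -0.45, 0], [0.083, -0.105, -0.65, 0], [0.083, -0.105, -0.745, 0], [0.083, -0.105, -0.745, 0], [0.083, -0.105, -0.745, 0]],
  ],
  jaw=0,
)

```text
clock: 17.95
tool_pos: [0.6448, 0.1308, 0.1122]
orientation: [-179.9, 0.0, -104.7]
force: [0.8, -0.4, -0.6]
opening: 0.0026
gripper_force: 0.0
```

Run:
```python
from look import *
p=np.array([.584,.1,np.radians(-14.9)])
o=ctrl.get_obs();a=inv(p,o['tool_pos']);print(o['tool_pos'],a,o['force'],o['opening'])
T=[(.030,.110),(.018,.116),(.006,.122),(-.004,.126),(-.014,.129),(-.028,.132),(-.040,.128),(-.052,.121),(-.063,.112),(-.074,.110),(-.085,.110)]
for y,z in T:
    q=W(p,(.05,y,z));print(y,z,((q-o['tool_pos'])/.2).round(3))
```

```text
[0.6448 0.1308 0.1122] [0.0509 0.0454] [ 0.7656 -0.3992 -0.5532] 0.0025931763500717797
0.03 0.11 [-0.024 -0.073 -0.011]
0.018 0.116 [-0.039 -0.131  0.019]
0.006 0.122 [-0.055 -0.189  0.049]
-0.004 0.126 [-0.068 -0.238  0.069]
-0.014 0.129 [-0.081 -0.286  0.084]
-0.028 0.132 [-0.099 -0.354  0.099]
-0.04 0.128 [-0.114 -0.412  0.079]
-0.052 0.121 [-0.129 -0.47   0.044]
-0.063 0.112 [-0.144 -0.523 -0.001]
-0.074 0.11 [-0.158 -0.576 -0.011]
-0.085 0.11 [-0.172 -0.629 -0.011]
```

Emit:
send_rows(
  increments=[
    [[-0.024, -0.073, -0.01, 0], [-0.039, -0.13, 0.02, 0], [-0.055, -0.19, 0.05, 0], [-0.068, -0.238, 0.07, 0], [-0.081, -0.286, 0.084, 0], [-0.099, -0.354, 0.098, 0], [-0.114, -0.412, 0.08, 0], [-0.129, -0.47, 0.045, 0], [-0.144, -0.523, 0, 0], [-0.158, -0.576, -0.01, 0], [-0.172, -0.629, -0.01, 0], [-0.172, -0.629, -0.01, 0]],
  ],
  jaw=0,
)

```text
clock: 19.45
tool_pos: [0.6093, 0.0043, 0.1093]
orientation: [-180.0, -0.0, -104.8]
force: [-0.0, 0.9, 0.5]
opening: 0.0005
gripper_force: 0.0
```

Run:
```python
from look import *
p=np.array([.584,.1,np.radians(-14.9)])
o=ctrl.get_obs();a=inv(p,o['tool_pos']);print(o['tool_pos'],a,o['force'],o['opening'])
a=snap("scene");b=snap("side");cv2.imwrite('pics/hasp6.png',np.hstack([cv2.resize(a[170:310,290:470],(400,311)),cv2.resize(b[150:310,130:330],(400,311))])[:,:,::-1])
```

```text
[0.6093 0.0043 0.1093] [ 0.0491 -0.086 ] [-0.0253  0.8796  0.5461] 0.0005424110174808052
```

View pics/hasp6.png

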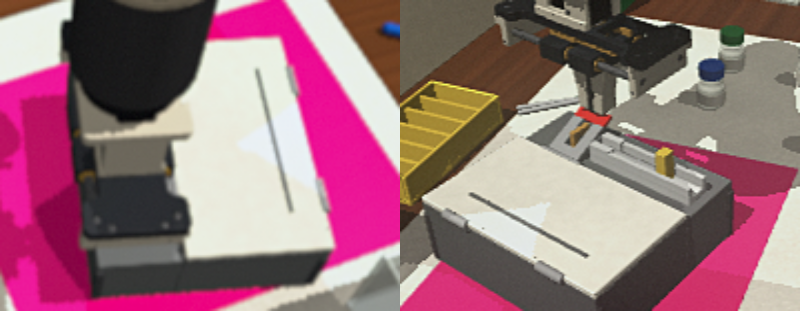

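The picture shows the hasp swung over, its slot round the staple and its red tab just under the fingertips. I press it flat.

Emit:
send_rows(
  increments=[
    [[0, 0, -0.03, 0], [0, 0, -0.06, 0], [0, 0, -0.09, 0], [0, 0, -0.12, 0], [0, 0, -0.14, 0], [0, 0, -0.15, 0], [0, 0, -0.155, 0], [0, 0, -0.155, 0]],
  ],
  jaw=0,
)

```text
clock: 20.55
tool_pos: [0.6097, 0.005, 0.0802]
orientation: [-179.9, 0.0, -104.7]
force: [-7.3, 0.6, 16.2]
opening: 0.0009
gripper_force: 8.4
```

Emit:
send_rows(
  increments=[
    [[0, 0, 0.15, 0], [0, 0, 0.43, 0], [-0.2, 0.1, 0.43, 0], [-0.4, 0.2, 0.43, 0], [-0.6, 0.3, 0.43, 0], [-0.705, 0.343, 0.43, 0], [-0.705, 0.343, 0.43, 0], [-0.705, 0.343, 0.28, 0], [-0.705, 0.343, 0.13, 0], [-0.705, 0.343, 0.13, 0], [-0.705, 0.343, 0.13, 0]],
  ],
  jaw=0,
)

```text
clock: 21.92
tool_pos: [0.4695, 0.0738, 0.1049]
orientation: [-180.0, 0.0, -104.8]
force: [0.5, 0.2, 0.4]
opening: 0.0005
gripper_force: 0.0
```

Run:
```python
from look import *
p=np.array([.584,.1,np.radians(-14.9)])
o=ctrl.get_obs();a=inv(p,o['tool_pos']);print(o['tool_pos'],a,o['force'],o['opening'],o['orientation'])
look(["scene","side"],["pin_tip","pin_block_top","hasp_tab"],p,'7')
for x in (-.09,-.08,-.07,-.06,-.05,-.04,-.033,-.028): print(x,((W(p,(x,-.056,.103))-o['tool_pos'])/.2).round(3))
a=cv2.imread('pics/scene7.png');b=cv2.imread('pics/side7.png');cv2.imwrite('pics/p7.png',np.hstack([cv2.resize(a[170:310,290:470],(400,311)),cv2.resize(b[150:310,130:330],(400,311))]))
```

```text
[0.4695 0.0738 0.1049] [-0.1039 -0.0548] [0.5433 0.1667 0.4279] 0.0004924785403622703 [-179.9573    0.0063 -104.7519]
scene pin_tip 0.47 [239.9 349.5] [0.5807 0.0395 0.0875] case [ 0.0124 -0.0593]
scene pin_block_top 0.44 [199.4 348.3] [0.508  0.0634 0.117 ] case [-0.064  -0.0549]
scene hasp_tab 0.79 [261.2 338.6] [ 0.6229 -0.0012  0.1   ] case [ 0.0636 -0.0878]
side pin_tip 0.73 [224.3 231.6] [0.5887 0.0372 0.0875] case [ 0.0207 -0.0595]
side pin_block_top 0.53 [227.4 260.8] [0.5119 0.0611 0.117 ] case [-0.0596 -0.0561]
side hasp_tab 0.69 [192.5 334.2] [ 0.4218 -0.1379  0.1   ] case [-0.0955 -0.2716]
side hasp_tab 0.57 [216.1 228.3] [0.5994 0.0292 0.1   ] case [ 0.0331 -0.0645]
-0.09 [ 0.066 -0.024 -0.01 ]
-0.08 [ 0.114 -0.037 -0.01 ]
-0.07 [ 0.162 -0.05  -0.01 ]
-0.06 [ 0.211 -0.062 -0.01 ]
-0.05 [ 0.259 -0.075 -0.01 ]
-0.04 [ 0.307 -0.088 -0.01 ]
-0.033 [ 0.341 -0.097 -0.01 ]
-0.028 [ 0.365 -0.104 -0.01 ]
```

View pics/p7.png

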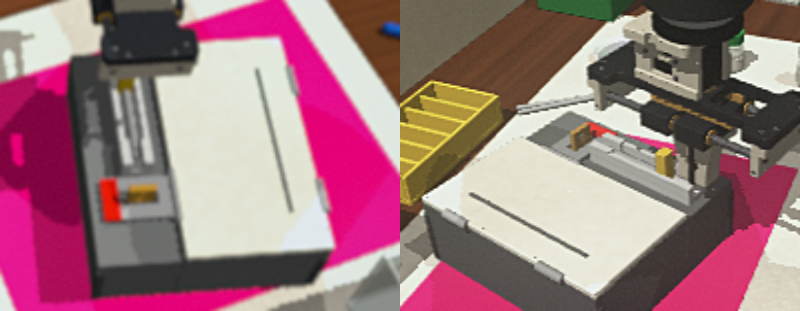

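The picture shows the hasp lying flat with the staple standing through its slot, and the finger behind the yellow block in line with the channel. I push the pin along +x.

Emit:
send_rows(
  increments=[
    [[0.035, -0.015, -0.01, 0], [0.066, -0.024, -0.01, 0], [0.09, -0.031, -0.01, 0], [0.114, -0.037, -0.01, 0], [0.138, -0.044, -0.01, 0], [0.162, -0.05, -0.01, 0], [0.186, -0.056, -0.01, 0], [0.211, -0.062, -0.01, 0], [0.235, -0.069, -0.01, 0], [0.259, -0.075, -0.01, 0], [0.283, -0.082, -0.01, 0], [0.283, -0.082, -0.01, 0]],
  ],
  jaw=0,
)

```text
clock: 23.82
tool_pos: [0.5255, 0.0572, 0.1021]
orientation: [-180.0, 0.0, -104.8]
force: [0.1, -0.1, 0.8]
opening: 0.0002
gripper_force: 0.0
```

Emit:
send_rows(
  increments=[
    [[0.014, -0.004, 0, 0], [0.028, -0.008, 0, 0], [0.042, -0.011, 0, 0], [0.053, -0.014, 0, 0], [0.053, -0.014, 0, 0]],
  ],
  jaw=0,
)

```text
clock: 24.45
tool_pos: [0.5359, 0.0545, 0.1021]
orientation: [-180.0, 0.0, -104.8]
force: [-0.1, -0.0, -0.8]
opening: 0.0004
gripper_force: 0.0
```

Emit:
send_rows(
  increments=[
    [[0.01, -0.003, 0, 0], [0.02, -0.005, 0, 0], [0.02, -0.005, 0, 0]],
  ],
  jaw=0,
)

```text
clock: 24.82
tool_pos: [0.5399, 0.0535, 0.1022]
orientation: [-180.0, 0.0, -104.8]
force: [-0.4, 0.1, -0.7]
opening: 0.0007
gripper_force: 0.0
```

Run:
```python
from look import *
p=np.array([.584,.1,np.radians(-14.9)])
o=ctrl.get_obs();a=inv(p,o['tool_pos']);print(o['tool_pos'],a,o['force'])
look(["scene","side"],["pin_tip","pin_block_top","guide_stop","eye"],p,'8')
```

```text
[0.5399 0.0535 0.1022] [-0.0307 -0.0563] [-0.3906  0.1294 -0.7114]
scene pin_tip 0.4 [264.  354.3] [0.6325 0.0283 0.0875] case [ 0.0653 -0.0568]
scene pin_block_top 0.55 [232.2 351.6] [0.5805 0.0407 0.117 ] case [ 0.0119 -0.0582]
scene guide_stop 0.76 [234.3 350.4] [0.5673 0.0475 0.083 ] case [-0.0026 -0.0551]
scene eye 0.71 [256.8 350.2] [0.6155 0.0268 0.087 ] case [ 0.0493 -0.0626]
side pin_tip 0.61 [219.5 209.2] [0.6398 0.039  0.0875] case [ 0.0696 -0.0446]
side pin_block_top 0.44 [216.2 241.5] [0.5625 0.0411 0.117 ] case [-0.0056 -0.0625]
side guide_stop 0.87 [231.8 241. ] [0.5625 0.0478 0.083 ] case [-0.0073 -0.056 ]
side guide_stop 0.23 [218.8 242.6] [0.5793 0.006  0.083 ] case [ 0.0196 -0.092 ]
side eye 0.97 [223.8 223.8] [0.6047 0.0409 0.087 ] case [ 0.0353 -0.0518]
```

Emit:
send_rows(
  increments=[
    [[0.007, -0.002, 0, 0], [0.014, -0.004, 0, 0], [0.02, -0.005, 0, 0], [0.02, -0.005, 0, 0]],
  ],
  jaw=0,
)

```text
clock: 25.82
tool_pos: [0.5431, 0.0524, 0.1021]
orientation: [179.9, -0.0, -104.8]
force: [-4.2, 0.9, 2.6]
opening: 0.0005
gripper_force: 2.2
```

Emit:
send_rows(
  increments=[
    [[0.007, -0.002, 0, 0], [0.012, -0.003, 0, 0], [0.012, -0.003, 0, 0]],
  ],
  jaw=0,
)

```text
clock: 26.2
tool_pos: [0.5435, 0.0521, 0.1021]
orientation: [179.8, -0.1, -104.8]
force: [-15.2, 6.2, 12.1]
opening: 0.0001
gripper_force: 7.9
```

Advance has stopped and the force has risen to 15 N, so the block is against the step. I back off, lift, and check with the wrist camera.

Emit:
send_rows(
  increments=[
    [[-0.05, 0.013, 0, 0], [-0.1, 0.026, 0, 0], [-0.1, 0.026, 0.2, 0], [-0.1, 0.026, 0.5, 0], [0.15, 0.3, 0.75, 0], [0.3, 0.5, 0.8, 0], [0.3, 0.5, 0.8, 0], [0.3, 0.5, 0.8, 0]],
  ],
  jaw=0,
)

```text
clock: 27.2
tool_pos: [0.606, 0.1525, 0.2614]
orientation: [180.0, -0.0, -104.7]
force: [-0.7, -0.4, -0.3]
opening: 0.0004
gripper_force: 0.0
```

Run:
```python
from look import *
p=np.array([.584,.1,np.radians(-14.9)])
o=ctrl.get_obs();a=inv(p,o['tool_pos']);print(o['tool_pos'],a,o['force'],o['clock'])
P["hasp_tab"]=.081
look(["wrist","scene"],["pin_tip","pin_block_top","guide_stop","eye","hasp_tab","lid_edge"],p,'9')
im=cv2.imread('pics/wrist9.png')[:240,100:460];cv2.imwrite('pics/w9c.png',cv2.resize(im,None,fx=2.2,fy=2.2))
```

```text
[0.606  0.1525 0.2614] [0.0078 0.0564] [-0.6752 -0.3873 -0.2645] 27.2
wrist pin_tip 0.71 [ 77.  214.1] [0.6375 0.0255 0.0875] case [ 0.0708 -0.0582]
wrist pin_block_top 0.87 [ 71.1 295. ] [0.562  0.0443 0.117 ] case [-0.007  -0.0595]
wrist guide_stop 0.97 [ 80.5 284. ] [0.5717 0.0456 0.083 ] case [ 0.0021 -0.0558]
wrist guide_stop 0.59 [109.3 285.8] [0.5767 0.0726 0.083 ] case [ 0.     -0.0284]
wrist eye 0.83 [ 79.7 236.1] [0.6174 0.0333 0.087 ] case [ 0.0494 -0.0559]
wrist hasp_tab 0.69 [ 50.  237.7] [0.6086 0.0069 0.081 ] case [ 0.0477 -0.0837]
wrist lid_edge 0.83 [108.5 285. ] [0.5773 0.0716 0.083 ] case [ 0.0009 -0.0292]
wrist lid_edge 0.38 [228.2 288. ] [0.606  0.1973 0.083 ] case [-0.0037  0.0997]
scene pin_tip 0.47 [261.9 355.4] [0.629  0.032  0.0875] case [ 0.061  -0.0541]
scene pin_block_top 0.71 [222.8 350.6] [0.5604 0.0469 0.117 ] case [-0.0092 -0.0574]
scene pin_block_top 0.52 [253.6 179.1] [ 0.5208 -0.284   0.117 ] case [ 0.0377 -0.3873]
scene guide_stop 0.85 [235.7 350.4] [0.5703 0.0462 0.083 ] case [ 0.0005 -0.0555]
scene eye 0.58 [254.7 351.6] [0.6122 0.0311 0.087 ] case [ 0.0449 -0.0593]
scene hasp_tab 0.55 [260.2 337.8] [0.6121 0.003  0.081 ] case [ 0.0521 -0.0865]
scene lid_edge 0.72 [236.8 362.7] [0.5804 0.0685 0.083 ] case [ 0.0046 -0.0314]
```

View pics/w9c.png

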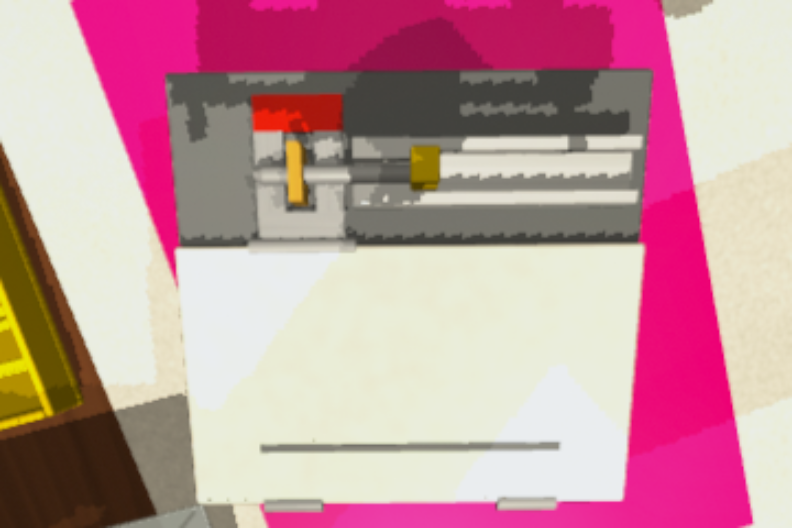

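The picture shows the rod through the staple's eye and past it (tip at about 255, 173). The block at (425, 167) is against the step and measures 21 mm past the eye. The hasp is flat, the lid is closed, and the arm is clear. I hand the job in.

```bash
python3 -c "
from plant import ctrl
print(ctrl.close_job())"
```

```text
the job is handed in; nothing more can be done
None
```

I handed the job in at about 28 s: orange jar released upright in the case, lid closed, hasp flat, and pin home with its tip about 21 mm past the eye. The hand-in returned no verdict.

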